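# Right the toppled solvent tin against the board

## Task

The blue solvent tin has toppled and leans slantwise with its top against the metal board. Stand it up by pushing its foot along the mat towards the board, so that its top slides up the board (do not lift it off the mat), and push it on, upright, until its back is squarely home against the orange foot stop. Press it there with a firm push of about 10 N for half a second, then let go and leave it standing. Be gentle: never press on the thin tin, the board or the mat with more than 22 N, and leave the red bottle, the amber jar and everything else on the bench where they are.

Things in the scene. Friction and masses are not known exactly. Their poses are not given: they have to be found in the camera images.
- tin: rigid closed rectangular blue metal tin with paper labels, small white cap (seen only): 84 mm wide (its x), 40 mm deep (y), 120 mm tall (z, foot to top), 0.25 to 0.5 kg. Origin: centre of its underside. Starts leaning some 49 degrees towards the board, its -y side down, its underside facing away from the board. Within about 18 degrees of upright it drops onto its foot by itself.
- tin_foot (a point): middle of the tin's bottom edge on the board's side (y = -20 mm, z = 0 in the tin's frame, same axes as the tin). The leaning tin rests on this edge on the mat and with the top edge above it (z = 120 mm) on the board. It must stay down on the mat.
- rack: fixed upright aluminium board, 320 mm long (its x), 175 mm high, a dark wooden strip on top (from z = 165 mm, 2 mm proud). Origin: at bench level in the board's face, half-way along; y points level out of the face over the mat, z up. The tin leans from the +y side and is pushed towards -y. The face is slippery (friction about 0.2). Its foot carries the orange foot stop, see mat.
- red_bottle: small loose red bottle, 34 mm diameter, 66 mm tall, standing on the mat near the board to one side of the tin; origin: centre of its underside. Bystander.
- amber_jar: small loose amber jar, 42 mm diameter, 46 mm tall, standing on the mat near the board on the other side of the tin; origin: centre of its underside. Bystander.
- loupe: black eye loupe, 34 mm diameter, 34 mm tall, loose on the open bench; origin: centre of its underside. Bystander.
- screwdriver: screwdriver with green handle, 130 mm long, lying loose on the bench. Bystander.
- brush: brush with wooden handle, 150 mm long, lying loose on the bench. Bystander.
- holder: round steel and brass movement holder, 52 mm diameter, 25 mm tall, loose on the bench; origin: centre of its underside. Bystander.
- cork: cork disc, 32 mm diameter, 22 mm tall, loose on the bench; origin: centre of its underside. Bystander.
- mat (a point): middle of the black rubber mat's top, 3 mm above the bench, 45 mm out from the board's face, axes as the board's. Mat: 320 mm (x), from the board 94 mm out, then a rim 7 mm wide, 6 mm above the bench; friction about 0.6. The stop, a rigid fixed orange bar (160 mm in x, 43 mm high), is parallel to the board, its face 12 to 30 mm out from it: set differently each time, not measured.

How it is judged:
On the way, in this order (a step that is already met when the one before it is completed fails the run):
1. the tin is pushed up, its top still bearing on the board and its foot on the mat (tilted less than 35 degrees) (angle between tin's own z axis and vertical below 0.61 rad and contact force between tin and rack above 0.3 N and z of tin_foot in the frame of rack below 0.015 m), for 0.05 s.
2. the tin stands upright (within 4 degrees) less than 51 mm out from the board, and held still by the stop it is pressed with at least 6 N for 0.3 s (the mat's friction alone cannot hold that) (angle between tin's own z axis and vertical below 0.07 rad and y of tin in the frame of rack below 0.0515 m and contact force between the fingers and tin above 6 N and linear speed of tin below 0.01 m/s), for 0.3 s.
At the end, for the whole second after the job is handed in: The tin stands still on the mat where it was pressed against the stop (its middle less than 51.5 mm out from the board's face), upright within 3 degrees, square to the board within 3.5 degrees, its middle within 60 mm of the board's middle, and is let go (angle between tin's own z axis and vertical below 0.05 rad and y of tin in the frame of rack below 0.0515 m and x of tin in the frame of rack between -0.06 and 0.06 m and angle between the x axis of tin and the x axis of rack, either way round below 0.06 rad and z of tin_foot in the frame of rack below 0.006 m and linear speed of tin below 0.02 m/s); the robot touches nothing.
It fails at once if the robot presses on the tin with more than 22 N (contact force between any of the fingers, the arm and tin above 22 N).
It fails at once if the robot presses on the board or mat with more than 22 N (contact force between any of the fingers, the arm and rack above 22 N).
It fails at once if the tin's foot is lifted more than 15 mm off the mat (z of tin_foot in the frame of rack above 0.018 m).
It fails at once if the red bottle or the amber jar is shifted more than 10 mm or tipped (distance of any of red_bottle, amber_jar from where it was at the start of the episode above 0.01 m or angle between any of red_bottle, amber_jar's own z axis and vertical above 0.2 rad).
It fails at once if another thing on the bench is shifted more than 15 mm (distance of any of loupe, screwdriver, brush, holder, cork from where it was at the start of the episode above 0.015 m).
It also fails if it takes over 51 s, if anything falls off the work surface, if the arm or the gripper's body presses on something with over 40 N, if the wrist force passes 120 N, or if a joint passes its speed limit or range.

## Robot

A 6-joint arm with a two-finger parallel gripper is mounted at the origin on the work surface. World frame = base frame: x ahead of the robot, y to its left, z up, the work surface at z = 0. Lengths are in m, angles in rad, forces in N, time in s.
With the tool pointing down it reaches from about 0.3 to 0.75 m from the base axis. Payload 8.5 kg.
Tool frame: the origin (TCP) lies at the very end of the fingers, on their centre line; the grasp point (between the pads) lies 19 mm behind it; z points along the fingers, y is the line along which they close (so a half turn about z gives the same grasp; the last joint's range is limited). The gripper opens to 88 mm and grips with 3 to 60 N. Pads are 18 mm wide; open, the fingers measure 123 mm over their backs; the gripper's body (75 mm by 187 mm) begins 45 mm behind the grasp point.
Start: joints at [1.047, 0.381, 1.297, -0, 1.464, -0.215], TCP at [0.167, 0.524, 0.239] pointing down, gripper open.
Joint ranges: [-3.11, 3.11], [-0.89, 2.33], [0.22, 2.48], [-1.42, 4.56], [0.17, 2.85], [-2.88, 2.88]. Speed limits (rad/s): [2.39, 2.39, 3.14, 3.14, 3.14, 3.14].

## Interface

Orientations are given as a 3x3 rotation matrix whose columns are the frame's x, y, z axes.
In Python, from rig import readout, optics, manip gives the robot as it stands.
- The arm moves only by the tool move_arm, never from a script. Its argument "commands" is a list of rows, each an object with "delta_pos": the shift along the world's x, y, z in mm, a list of three; "angular": the turn, a rotation vector about the world's x, y, z in rad, a list of three; "grip": the finger opening in mm, from 0 to 88.1. A call has 1 to 8 rows; each row is the pose to reach, as a shift and turn from the pose commanded when the call began; what a row does not reach only later rows make up. A row lasts 1/12 s, in which the tool goes at most 41.7 mm and 7.16 degrees, less where a joint would pass 70% of its speed; a pose out of reach is approached as far as the arm can. A call with a gripper value outside its range is refused whole. The fingers move at their own pace and stop on an object; "force" is the grip in N (left out, the last holds). Time passes only in rows, so rows that repeat a pose let the fingers close. It gives the time, the measured TCP pose, the force, the opening and the grip force at its end, in the units of the state.
- readout.sense(): the state, without advancing time (a new reading comes with each control period).
- optics.capture(name): name is "side" or "top"; returns a dict with "color" (420x560x3 uint8, red, green, blue), "range_z" (420x560 float32, m along the optical axis (not along the pixel's ray), 0 where there is no reading), "fx", "fy", "cx", "cy" (pixels), "rvec" (rotation vector, rad) and "tvec" (3), from world to camera coordinates, as OpenCV has them. Camera axes: x right, y down, z forward; pixel columns grow to the right and rows downward; lengths in m; the calibration is good to about 2 mm. A picture is of the moment at which its call begins.
- manip.close_job(): hands the job in; it is judged then, once.
Trained networks look in the newest picture that a camera, given by its name, has taken for a name from the list of things; names that differ only in an ending like _2 or _b are one class to them, and where a whole thing is asked for, a point or a joint stands for the part that bears it (a point fixed in the world has none). Each returns a list of dicts, best first, with "confidence" (0 to 1); they miss things now and then, are a little off and sometimes report something else, mostly with a low value. They report only what shows in the picture. A call takes as long as a camera call.
- optics.outline_of(camera, target): "region" (420x560 bool, what is visible of it) and "bbox" ([centre column, centre row, width, height] in pixels, round what is visible of it).
The state is a dict: "t": time; "q": joint angles; "joint_vel": joint speeds; "joint_torque": joint torques, N m; "position": TCP position; "orientation": TCP orientation; "ft_force": force on the tool from outside, world axes, zero at the start; "moment": the same for the moment, N m; "opening": finger opening in m; "finger_force": force on a finger pad.
Only numpy, scipy, OpenCV 4.12 (cv2) and the standard library are available. Lean on these libraries where they do the work, as an engineer would, in place of code of your own. Each camera call takes 0.05 s, during which the arm holds its last target. There are 200 camera calls.

## Working session

There is one attempt and no reset: what is moved stays moved. The work goes in short steps, Python scripts to look and compute and a tool call to move; the robot and the scene stay as the last step left them, time stands still between calls to the robot, and variables do not carry over. Pictures are saved under pics/ and viewed, at most 10 in all, crops included, and the job is handed in when it is done.

Besides the shell and the picture viewer there is one more tool, called after "Request:" by a JSON object that holds its "op" and its "data", one argument or row to a line. move_arm: Moves the arm, as the interface text tells. Its arguments: {"type":"object","properties":{"commands":{"type":"array","items":{"type":"object","properties":{"delta_pos":{"type":"array","items":{"type":"number"}},"angular":{"type":"array","items":{"type":"number"}},"grip":{"type":"number"}}}},"force":{"type":"number"}},"required":["commands"]}

```bash
ls; mkdir -p pics; cat > h.py <<'E'
import numpy as np, cv2
from rig import readout, optics, manip
def cloud(c):
    z=c["range_z"]; v,u=np.mgrid[:z.shape[0],:z.shape[1]]
    P=np.stack([(u-c["cx"])/c["fx"]*z,(v-c["cy"])/c["fy"]*z,z],-1)
    R=cv2.Rodrigues(np.array(c["rvec"],float))[0]
    W=(P-np.array(c["tvec"]).reshape(3))@R
    W[z==0]=np.nan
    return W
E
python3 - <<'E'
from h import *
np.set_printoptions(precision=4,suppress=True)
print(readout.sense())
ims=[]
for n in("side","top"):
    c=optics.capture(n); W=cloud(c); np.save(n+".npy",W)
    ims.append(c["color"][:,:,::-1])
    print(n,-cv2.Rodrigues(np.array(c["rvec"]))[0].T@np.array(c["tvec"]))
    for t in("tin","rack","red_bottle","amber_jar","loupe","screwdriver","brush","holder","cork"):
        for d in optics.outline_of(n,t)[:1]:
            m=d["region"]; p=W[m]; p=p[~np.isnan(p[:,0])]
            np.save(f"{n}_{t}.npy",m)
            print(t,round(d["confidence"],2),np.round(d["bbox"]),"med",np.nanmedian(p,0),"lo",np.percentile(p,3,0),"hi",np.percentile(p,97,0))
    cv2.imwrite(f"pics/{n}.png",c["color"][:,:,::-1])
E
```

```text
pics
{'t': 0.0, 'q': array([ 1.0467,  0.3812,  1.2982, -0.    ,  1.4636, -0.2153]), 'joint_vel': array([ 0.002 ,  0.0002, -0.0005,  0.001 ,  0.0002, -0.0011]), 'joint_torque': array([ -0.0001, -43.792 , -22.4564,   0.0714,   0.0353,  -0.0001]), 'position': array([0.167 , 0.5238, 0.2381]), 'orientation': array([[-0.9527,  0.3039, -0.0007],
       [ 0.3039,  0.9527, -0.0012],
       [ 0.0003, -0.0014, -1.    ]]), 'ft_force': array([0.7274, 0.4071, 0.0932]), 'moment': array([0.0114, 0.0257, 0.0084]), 'finger_force': 0.0, 'opening': 0.08812777344648595}
side [0.503  0.8536 0.5915]
tin 0.68 [270. 149.  41.  56.] med [ 0.6025 -0.0679  0.0689] lo [ 0.5592 -0.1171  0.0168] hi [ 0.6458 -0.0282  0.1097]
rack 0.59 [274. 136. 149. 103.] med [ 0.5887 -0.1361  0.1014] lo [ 0.4466 -0.185   0.0035] hi [ 0.745  -0.0404  0.1764]
red_bottle 0.64 [325. 155.  14.  29.] med [ 0.4776 -0.1131  0.0381] lo [ 0.4621 -0.1253  0.0088] hi [ 0.4931 -0.1061  0.0702]
amber_jar 0.76 [229. 161.  20.  24.] med [ 0.6955 -0.0561  0.0379] lo [ 0.68   -0.0828  0.0124] hi [ 0.7136 -0.0485  0.0519]
loupe 0.97 [247. 295.  22.
[... 920 characters left out ...]
38 -0.1041  0.0708]
amber_jar 0.73 [170. 252.  21.  28.] med [0.4844 0.3846 0.0194] lo [0.4603 0.3637 0.0057] hi [0.5081 0.4089 0.0272]
loupe 0.74 [203. 202.  16.  17.] med [0.5957 0.3122 0.0285] lo [0.5832 0.2994 0.0043] hi [0.6098 0.328  0.0371]
screwdriver 0.7 [239. 262.  16.  54.] med [0.4464 0.2284 0.0215] lo [0.4103 0.2189 0.0007] hi [0.518  0.2425 0.0277]
brush 0.57 [235. 181.  30.  66.] med [0.6683 0.2402 0.0182] lo [0.587  0.2193 0.0108] hi [0.7231 0.2667 0.0231]
holder 0.82 [169. 252.  21.  28.] med [0.4846 0.3847 0.0192] lo [0.4604 0.3631 0.0017] hi [0.5083 0.4102 0.0272]
cork 0.59 [207. 260.  12.  12.] med [0.4674 0.299  0.0213] lo [0.4533 0.2857 0.0042] hi [0.4821 0.3142 0.0259]
```

```bash
python3 - <<'E'
from h import *
np.set_printoptions(precision=4,suppress=True)
a=cv2.imread("pics/side.png")[80:230,170:390]; b=cv2.imread("pics/top.png")[100:300,300:480]
cv2.imwrite("pics/c.png",np.hstack([cv2.resize(a,(440,300))[:300],cv2.resize(b,(270,300))]))
W=np.load("side.npy"); r=np.load("side_rack.npy"); t=np.load("side_tin.npy")
p=W[r]; p=p[(p[:,2]>.1)&(p[:,2]<.158)]
# RANSAC vertical line fit in xy
def plane(p,n=300,tol=.002,s=0,vert=False):
    rng=np.random.default_rng(s);best=None
    for _ in range(n):
        q=p[rng.choice(len(p),3,False)];nn=np.cross(q[1]-q[0],q[2]-q[0]);l=np.linalg.norm(nn)
        if l<1e-7: continue
        nn/=l;m=abs((p-q[0])@nn)<tol
        if best is None or m.sum()>best.sum():best=m
    c=p[best].mean(0);nn=np.linalg.svd(p[best]-c,full_matrices=False)[2][2]
    return c,nn*np.sign(nn[1] or 1),best
c,n,m=plane(p);print("board",c,n,m.sum(),len(p),np.percentile(p[m],[0,100],0))
th=np.arctan2(n[1],n[0]);yax=np.array([np.cos(th),np.sin(th),0]);xax=np.array([yax[1],-yax[0],0])
strip=W[r];strip=strip[strip[:,2]>.168];s=(strip-c)@xax;print("strip x rng",np.percentile(s,[.5,99.5]), "yax",yax,"xax",xax)
o=c+xax*np.mean(np.percentile(s,[.5,99.5]));o[2]=0;print("origin",o)
T=np.array([xax,yax,[0,0,1]])
np.savez("rack.npz",o=o,T=T)
for cam in("side","top"):
    W=np.load(cam+".npy");t=np.load(cam+"_tin.npy")
    q=(W[t]-o)@T.T;q=q[~np.isnan(q[:,0])];rest=q
    for k in range(3):
        if len(rest)<60:break
        c2,n2,m=plane(rest);print(cam,"tin plane",c2,n2,m.sum(),np.percentile(rest[m],[1,99],0).round(4).tolist())
        rest=rest[~m]
    for nme in("red_bottle","amber_jar"):
        M=np.load(f"{cam}_{nme}.npy");v=(W[M]-o)@T.T;print(nme,np.nanmedian(v,0),np.nanpercentile(v,[3,97],0).tolist())
    A=((W-o)@T.T).reshape(-1,3)
    for k in [(-.15,-.09),(-.09,-.055),(.055,.09)]:
        B=A[(A[:,0]>k[0])&(A[:,0]<k[1])&(A[:,2]>.036)&(A[:,2]<.05)&(A[:,1]>.0)&(A[:,1]<.06)];print("stop",k,len(B),np.percentile(B,[3,50,97],0).tolist() if len(B)>3 else"")
    F=(W-o)@T.T
    print([np.round(T@(np.array(x)-o),3) for x in ((.595,.32,0),(.42,.235,0),(.523,.23,0),(.586,.22,0))])
E
```

```text
board [ 0.5987 -0.148   0.1295] [-0.2437  0.9698 -0.0041] 2412 3355 [[ 0.4432 -0.189   0.1001]
 [ 0.7534 -0.1082  0.1579]]
strip x rng [-0.1618  0.162 ] yax [-0.2437  0.9699  0.    ] xax [0.9699 0.2437 0.    ]
origin [ 0.5988 -0.148   0.    ]
side tin plane [0.0211 0.0737 0.0725] [-0.0065  0.6514  0.7587] 1425 [[-0.0196, 0.0276, 0.0351], [0.0617, 0.1171, 0.1117]]
side tin plane [0.0253 0.0708 0.0712] [-0.0037  0.6508  0.7593] 295 [[-0.0209, 0.0255, 0.0323], [0.0627, 0.1159, 0.11]]
side tin plane [0.0183 0.0755 0.0748] [-0.007   0.653   0.7574] 254 [[-0.019, 0.0317, 0.0381], [0.0616, 0.1186, 0.1131]]
red_bottle [-0.1086  0.0631  0.0381] [[-0.12538508591155667, 0.0496090880161132, 0.008767732929122474], [-0.09519503099216484, 0.07052246134488113, 0.0702397574149945]]
amber_jar [0.1158 0.0657 0.0379] [[0.09848951423036582, 0.03860869320803956, 0.012381821576938358], [0.1327954587835802, 0.07347569709518621, 0.051883531137354104]]
stop (-0.15, -0.09) 76 [[-0.14804850285961324, 8.165336263052855e-05, 0.03648590056269637], [-0.11112775133370645, 0.0031449437483244466, 0.0452747010723599], 
[... 1433 characters left out ...]
11645223963169739, 0.003834682736835301, 0.04419265811506882], [-0.09236008209197188, 0.05912480114083442, 0.048818324731639516]]
stop (-0.09, -0.055) 63 [[-0.0862565773379592, 0.002061392082184195, 0.036679240068433], [-0.07131290200983331, 0.007985303709582534, 0.042342784517105256], [-0.05554620809062947, 0.015845439277563034, 0.049015542564186776]]
stop (0.055, 0.09) 22 [[0.07631208320959056, 0.002310995444013406, 0.03700950856976477], [0.0811395274373968, 0.004090594672269705, 0.042051668442913456], [0.08832487663330064, 0.015026577810321651, 0.049245775632836906]]
[array([0.11 , 0.455, 0.   ]), array([-0.08 ,  0.415,  0.   ]), array([0.019, 0.385, 0.   ]), array([0.077, 0.36 , 0.   ])]
```

View pics/c.png

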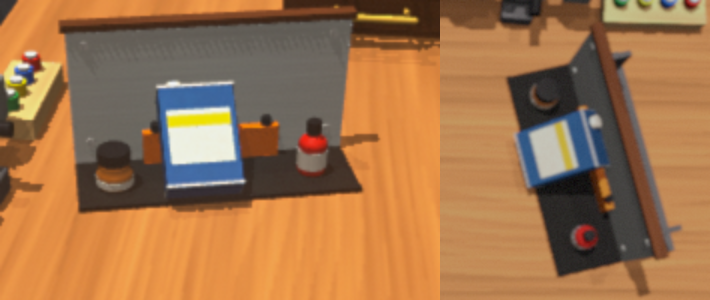

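```bash
cat > p.py <<'E'
from h import *
from scipy.spatial.transform import Rotation as Ro
d=np.load("rack.npz");o,T=d["o"],d["T"];XC=.0215
def Rdes(a): # tool axes: y=xax, z down tilted to -yax by a(deg)
    a=np.radians(a);z=-np.sin(a)*T[1]-np.cos(a)*np.array([0,0,1]);y=T[0];return np.stack([np.cross(y,z),y,z],1)
def tcp(t,a,s=.007):  # rack yz of TCP so that finger face touches tin's outer bottom corner
    t,a=np.radians([t,a]);C=np.array([.12*np.sin(t)+.04*np.cos(t),.003+.04*np.sin(t)])
    return C-.009*np.array([-np.cos(a),np.sin(a)])-s*np.array([np.sin(a),np.cos(a)])
def to(yz,a,x=XC):
    s=readout.sense();w=o+T.T@np.array([x,*yz])
    print("d mm",((w-s["position"])*1e3).round(1),"rv",Ro.from_matrix(Rdes(a)@s["orientation"].T).as_rotvec().round(3))
def here():
    s=readout.sense();print("t",round(s["t"],2),"rack",(T@(s["position"]-o)*1e3).round(1),"F rack",(T@s["ft_force"]).round(2),"M",s["moment"].round(2),"a",np.degrees(np.arccos(-s["orientation"][2,2])).round(1),"op",round(s["opening"],3))
E
python3 - <<'E'
from p import *
here();to((.165,.15),0)
print((T[1]*10).round(2),"xax",T[0].round(4))
for t,a in((49.4,3),(45,5),(40,8),(35,12),(30,17),(25,22),(20,28),(16,30),(10,30)):print(t,a,(tcp(t,a)*1e3).round(1))
E
```

```text
t 1.0 rack [-254.9  756.9  238.8] F rack [-0.08 -0.    0.37] M [ 0.02  0.01 -0.04] a 0.0 op 0.088
d mm [ 412.3 -506.7  -88.8] rv [ 0.    -0.    -1.016]
[-2.44  9.7   0.  ] xax [0.9699 0.2437 0.    ]
49.4 3 [125.8  25.9]
45 5 [121.5  23.5]
40 8 [115.7  20.5]
35 12 [108.9  17.2]
30 17 [101.2  13.7]
25 22 [92.7 10. ]
20 28 [83.3  6.3]
16 30 [75.8  3.5]
10 30 [64.5 -0.6]
```

Request:
{"op": "move_arm", "data": {
  "commands": [
    {"delta_pos":[26,-32,0],"angular":[0,0,-0.1],"grip":45},
    {"delta_pos":[52,-63,0],"angular":[0,0,-0.2],"grip":45},
    {"delta_pos":[78,-95,0],"angular":[0,0,-0.3],"grip":45},
    {"delta_pos":[104,-127,0],"angular":[0,0,-0.4],"grip":45},
    {"delta_pos":[130,-159,0],"angular":[0,0,-0.5],"grip":45},
    {"delta_pos":[156,-191,0],"angular":[0,0,-0.6],"grip":45},
    {"delta_pos":[182,-223,0],"angular":[0,0,-0.7],"grip":45},
    {"delta_pos":[206,-253,0],"angular":[0,0,-0.8],"grip":45}
  ]
}}

```text
t: 1.67
position: [0.3742, 0.2691, 0.239]
orientation: [[-0.441, 0.897, 0.001], [0.897, 0.441, 0.0], [-0.0, 0.001, -1.0]]
ft_force: [0.9, -0.3, 0.0]
opening: 0.045
finger_force: 0.0
```

Request:
{"op": "move_arm", "data": {
  "commands": [
    {"delta_pos":[26,-32,-10],"angular":[0,0,-0.05],"grip":45},
    {"delta_pos":[52,-63,-20],"angular":[0,0,-0.1],"grip":45},
    {"delta_pos":[78,-95,-30],"angular":[0,0,-0.15],"grip":45},
    {"delta_pos":[104,-127,-40],"angular":[0,0,-0.2],"grip":45},
    {"delta_pos":[130,-159,-50],"angular":[0,0,-0.216],"grip":45},
    {"delta_pos":[156,-191,-60],"angular":[0,0,-0.216],"grip":45},
    {"delta_pos":[182,-223,-75],"angular":[0,0,-0.216],"grip":45},
    {"delta_pos":[206,-253,-88],"angular":[0,0,-0.216],"grip":45}
  ]
}}

```text
t: 2.33
position: [0.5773, 0.0197, 0.1518]
orientation: [[-0.243, 0.97, 0.001], [0.97, 0.243, -0.0], [-0.0, 0.001, -1.0]]
ft_force: [0.6, 0.7, 0.1]
opening: 0.0452
finger_force: 0.0
```

```bash
python3 - <<'E'
from p import *
here();to((.165,.15),0);to((.145,.026),3)
E
```

```text
t 2.33 rack [ 20.1 167.8 151.8] F rack [0.71 0.5  0.07] M [-0.01  0.01 -0.05] a 0.0 op 0.045
d mm [ 2.1 -2.4 -1.8] rv [0.    0.001 0.001]
d mm [   7.   -21.8 -125.8] rv [-0.051 -0.012  0.   ]
```

Request:
{"op": "move_arm", "data": {
  "commands": [
    {"delta_pos":[0,0,-35],"angular":[-0.051,-0.012,0],"grip":45},
    {"delta_pos":[0,0,-70],"angular":[-0.051,-0.012,0],"grip":45},
    {"delta_pos":[0,0,-105],"angular":[-0.051,-0.012,0],"grip":45},
    {"delta_pos":[2,-7,-124],"angular":[-0.051,-0.012,0],"grip":45},
    {"delta_pos":[5,-19,-124],"angular":[-0.051,-0.012,0],"grip":45},
    {"delta_pos":[5,-19,-124],"angular":[-0.051,-0.012,0],"grip":45}
  ]
}}

```text
t: 2.83
position: [0.582, 0.0007, 0.0283]
orientation: [[-0.242, 0.97, 0.012], [0.969, 0.242, -0.051], [-0.053, -0.001, -0.999]]
ft_force: [0.4, -0.9, 0.6]
opening: 0.0449
finger_force: 0.0
```

```bash
python3 - <<'E'
from p import *
here();to((.145,.026),3);to((.1258,.0259),3)
c=optics.capture("side");cv2.imwrite("pics/s2.png",cv2.resize(c["color"][60:240,170:390,::-1],(660,540)))
E
```

```text
t 2.83 rack [ 19.9 148.3  28.3] F rack [ 0.2  -0.98  0.58] M [-0.06  0.02 -0.03] a 3.0 op 0.045
d mm [ 2.3 -2.8 -2.3] rv [ 0.001 -0.001  0.001]
d mm [  7.  -21.4  -2.4] rv [ 0.001 -0.001  0.001]
```

View pics/s2.png

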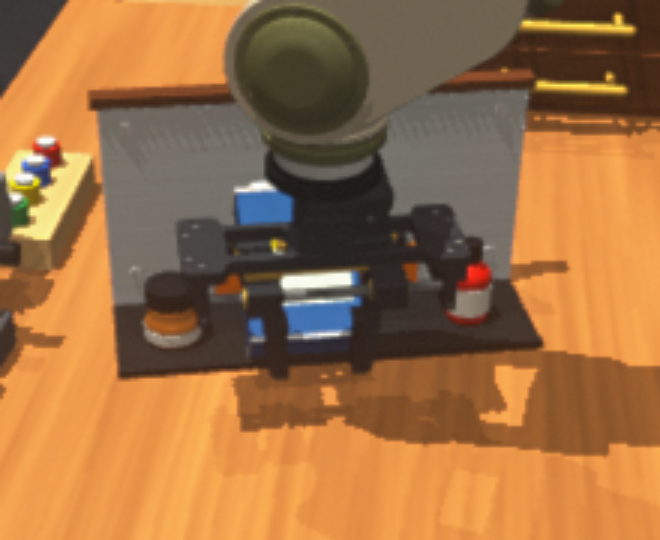

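Request:
{"op": "move_arm", "data": {
  "commands": [
    {"delta_pos":[4,-4,-1],"angular":[0,0,0],"grip":45},
    {"delta_pos":[5,-8,-1],"angular":[0,0,0],"grip":45},
    {"delta_pos":[6,-12,-1],"angular":[0,0,0],"grip":45},
    {"delta_pos":[6.5,-14,-1],"angular":[0,0,0],"grip":45},
    {"delta_pos":[7,-16,-1],"angular":[0,0,0],"grip":45},
    {"delta_pos":[7,-16,-1],"angular":[0,0,0],"grip":45}
  ]
}}

```text
t: 3.38
position: [0.5884, -0.0138, 0.0276]
orientation: [[-0.243, 0.97, 0.012], [0.969, 0.243, -0.051], [-0.053, -0.0, -0.999]]
ft_force: [-0.2, 0.6, -0.3]
opening: 0.0451
finger_force: 0.0
```

```bash
python3 - <<'E'
from p import *
here();to((.1258,.0259),3)
E
```

```text
t 3.38 rack [ 22.6 132.7  27.6] F rack [-0.01  0.66 -0.33] M [-0.02  0.07  0.01] a 3.0 op 0.045
d mm [ 0.6 -7.  -1.7] rv [ 0. -0.  0.]
```

Request:
{"op": "move_arm", "data": {
  "commands": [
    {"delta_pos":[0.5,-2,-1],"angular":[0,0,0],"grip":45},
    {"delta_pos":[1,-4,-1],"angular":[0,0,0],"grip":45},
    {"delta_pos":[1.5,-6,-1.5],"angular":[0,0,0],"grip":45},
    {"delta_pos":[2,-8,-2],"angular":[0,0,0],"grip":45},
    {"delta_pos":[2.5,-10,-2.5],"angular":[0,0,0],"grip":45}
  ]
}}

```text
t: 3.8
position: [0.5901, -0.0222, 0.0246]
orientation: [[-0.243, 0.97, 0.01], [0.969, 0.244, -0.049], [-0.05, -0.002, -0.999]]
ft_force: [-1.0, 7.9, -0.2]
opening: 0.0449
finger_force: 3.8
```

```bash
python3 - <<'E'
from p import *
here();to(tcp(45,5),5)
E
```

```text
t 3.8 rack [ 22.2 124.1  24.6] F rack [ 0.93  7.96 -0.19] M [ 1.15  0.28 -0.03] a 2.9 op 0.045
d mm [-0.1 -2.7 -1. ] rv [-0.036 -0.011  0.   ]
```

Request:
{"op": "move_arm", "data": {
  "commands": [
    {"delta_pos":[0.5,-1.5,-0.8],"angular":[-0.02,-0.005,0],"grip":45},
    {"delta_pos":[0.8,-3,-1.6],"angular":[-0.04,-0.01,0],"grip":45},
    {"delta_pos":[1.2,-4.5,-2.4],"angular":[-0.06,-0.015,0],"grip":45},
    {"delta_pos":[1.5,-6,-3.2],"angular":[-0.08,-0.02,0],"grip":45},
    {"delta_pos":[1.9,-7.5,-4],"angular":[-0.085,-0.021,0],"grip":45}
  ]
}}

```text
t: 4.22
position: [0.5918, -0.0297, 0.0202]
orientation: [[-0.242, 0.97, 0.031], [0.96, 0.244, -0.135], [-0.138, -0.003, -0.99]]
ft_force: [-1.3, 5.3, -1.0]
opening: 0.045
finger_force: 2.4
```

```bash
cat >> p.py <<'E'
def look():
    c=optics.capture("top");W=cloud(c)
    r=optics.outline_of("top","tin")
    if not r: print("no tin");return
    q=(W[r[0]["region"]]-o)@T.T;q=q[~np.isnan(q[:,0])]
    rng=np.random.default_rng(0);best=None
    for _ in range(300):
        k=q[rng.choice(len(q),3,False)];n=np.cross(k[1]-k[0],k[2]-k[0]);l=np.linalg.norm(n)
        if l<1e-7: continue
        m=abs((q-k[0])@(n/l))<.002
        if best is None or m.sum()>best.sum():best=m
    p=q[best];n=np.linalg.svd(p-p.mean(0),full_matrices=False)[2][2];n*=np.sign(n[2])
    print("tin n",n.round(3),"tilt",np.degrees(np.arctan2(n[2],n[1])).round(1),best.sum(),len(q),np.percentile(q,[2,98],0).round(3).tolist())
E
python3 - <<'E'
from p import *
here();look();to(tcp(35,12),12)
E
```

```text
t 4.22 rack [ 22.1 116.4  20.2] F rack [ 0.03  5.46 -1.  ] M [0.75 0.28 0.03] a 8.0 op 0.045
tin n [ 0.007 -0.618  0.786] tilt 128.1 351 766 [[-0.018, 0.006, 0.079], [0.063, 0.057, 0.121]]
d mm [ 1.1 -7.  -3. ] rv [-0.068 -0.02   0.   ]
```

Request:
{"op": "move_arm", "data": {
  "commands": [
    {"delta_pos":[0.5,-1.8,-0.8],"angular":[-0.02,-0.005,0],"grip":45},
    {"delta_pos":[0.9,-3.6,-1.6],"angular":[-0.04,-0.01,0],"grip":45},
    {"delta_pos":[1.4,-5.4,-2.4],"angular":[-0.06,-0.015,0],"grip":45},
    {"delta_pos":[1.8,-7.2,-3.2],"angular":[-0.08,-0.02,0],"grip":45},
    {"delta_pos":[2.3,-9,-4],"angular":[-0.1,-0.025,0],"grip":45},
    {"delta_pos":[2.7,-10.8,-4.8],"angular":[-0.12,-0.03,0],"grip":45},
    {"delta_pos":[3.2,-12.6,-5.6],"angular":[-0.14,-0.035,0],"grip":45},
    {"delta_pos":[3.6,-14.4,-6.2],"angular":[-0.155,-0.039,0],"grip":45}
  ]
}}

```text
t: 4.98
position: [0.5959, -0.0451, 0.0141]
orientation: [[-0.233, 0.97, 0.07], [0.927, 0.243, -0.287], [-0.295, -0.002, -0.955]]
ft_force: [-0.8, 3.5, -2.6]
opening: 0.0453
finger_force: 1.8
```

```bash
python3 - <<'E'
from p import *
here();look();to(tcp(25,22),22)
E
```

```text
t 4.98 rack [ 22.3 100.4  14.1] F rack [ 0.06  3.59 -2.59] M [0.64 0.28 0.04] a 17.2 op 0.045
tin n [-0.011  0.87   0.493] tilt 29.5 667 1442 [[-0.018, 0.006, 0.045], [0.063, 0.075, 0.127]]
d mm [ 1.1 -7.7 -4.2] rv [-0.081 -0.022  0.   ]
```

Request:
{"op": "move_arm", "data": {
  "commands": [
    {"delta_pos":[0.4,-1.7,-0.5],"angular":[-0.028,-0.007,0],"grip":45},
    {"delta_pos":[0.8,-3.3,-1],"angular":[-0.056,-0.014,0],"grip":45},
    {"delta_pos":[1.2,-5,-1.5],"angular":[-0.084,-0.021,0],"grip":45},
    {"delta_pos":[1.6,-6.6,-2],"angular":[-0.112,-0.028,0],"grip":45},
    {"delta_pos":[2.0,-8.3,-2.2],"angular":[-0.14,-0.035,0],"grip":45},
    {"delta_pos":[2.4,-10,-2.4],"angular":[-0.168,-0.042,0],"grip":45},
    {"delta_pos":[2.8,-11,-2.6],"angular":[-0.195,-0.049,0],"grip":45},
    {"delta_pos":[3.1,-12,-2.8],"angular":[-0.217,-0.055,0],"grip":45}
  ]
}}

```text
t: 5.75
position: [0.5994, -0.0574, 0.0117]
orientation: [[-0.21, 0.97, 0.121], [0.84, 0.243, -0.486], [-0.501, -0.0, -0.866]]
ft_force: [-0.4, 2.0, -3.2]
opening: 0.0454
finger_force: 1.7
```

```bash
python3 - <<'E'
from p import *
here();look();to(tcp(20,30),30)
c=optics.capture("side");cv2.imwrite("pics/s3.png",cv2.resize(c["color"][60:240,170:390,::-1],(660,540)))
E
```

```text
t 5.75 rack [22.7 87.7 11.7] F rack [ 0.14  1.98 -3.16] M [ 0.68  0.22 -0.04] a 30.0 op 0.045
tin n [0.003 0.938 0.348] tilt 20.3 1029 1911 [[-0.018, 0.006, 0.006], [0.064, 0.081, 0.13]]
d mm [ 0.  -5.1 -5.5] rv [ 0.    -0.001  0.   ]
```

View pics/s3.png

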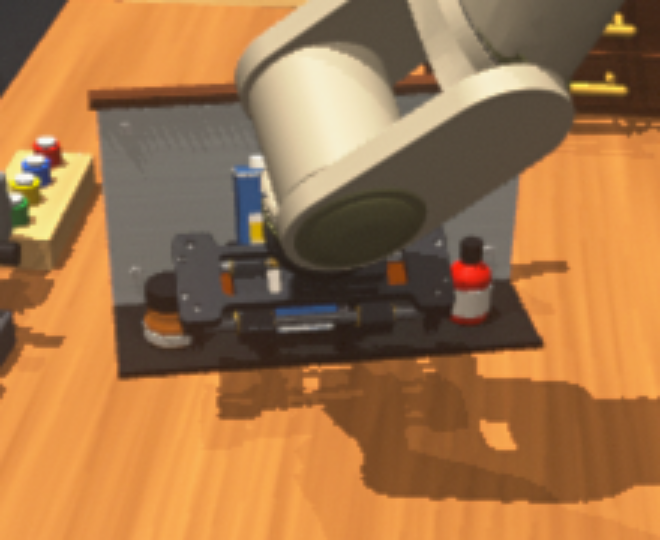

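Request:
{"op": "move_arm", "data": {
  "commands": [
    {"delta_pos":[0.3,-1.2,0],"angular":[0,0,0],"grip":45},
    {"delta_pos":[0.6,-2.4,0],"angular":[0,0,0],"grip":45},
    {"delta_pos":[0.9,-3.6,0],"angular":[0,0,0],"grip":45},
    {"delta_pos":[1.2,-4.8,0.5],"angular":[0,0,0],"grip":45},
    {"delta_pos":[1.5,-6,1],"angular":[0,0,0],"grip":45},
    {"delta_pos":[1.8,-7.2,1.5],"angular":[0,0,0],"grip":45},
    {"delta_pos":[1.8,-7.2,1.5],"angular":[0,0,0],"grip":45}
  ]
}}

```text
t: 6.48
position: [0.6013, -0.0649, 0.0136]
orientation: [[-0.21, 0.97, 0.121], [0.84, 0.243, -0.485], [-0.5, -0.0, -0.866]]
ft_force: [-0.5, 1.1, 0.2]
opening: 0.0449
finger_force: 0.6
```

```bash
python3 - <<'E'
from p import *
here();look()
E
```

```text
t 6.48 rack [22.7 80.  13.6] F rack [-0.2   1.23  0.21] M [ 0.33  0.16 -0.02] a 30.0 op 0.045
tin n [0.002 0.958 0.287] tilt 16.7 939 1722 [[-0.018, 0.006, 0.022], [0.064, 0.073, 0.131]]
```

Request:
{"op": "move_arm", "data": {
  "commands": [
    {"delta_pos":[0,0,1],"angular":[0,0,0],"grip":45},
    {"delta_pos":[0,0,2],"angular":[0,0,0],"grip":45},
    {"delta_pos":[0,0,2],"angular":[0,0,0],"grip":45}
  ]
}}

```text
t: 6.83
position: [0.6012, -0.0645, 0.0156]
orientation: [[-0.211, 0.97, 0.121], [0.84, 0.243, -0.485], [-0.5, -0.0, -0.866]]
ft_force: [-0.8, 1.6, -1.1]
opening: 0.0449
finger_force: 0.7
```

```bash
python3 - <<'E'
from p import *
here();look()
E
```

```text
t 6.83 rack [22.7 80.3 15.6] F rack [-0.4   1.71 -1.08] M [0.42 0.18 0.07] a 30.0 op 0.045
tin n [-0.004  0.987  0.16 ] tilt 9.2 759 1533 [[-0.018, 0.02, 0.016], [0.064, 0.074, 0.131]]
```

Request:
{"op": "move_arm", "data": {
  "commands": [
    {"delta_pos":[-0.4,1.5,0],"angular":[0,0,0],"grip":45},
    {"delta_pos":[-0.8,3,0],"angular":[0,0,0],"grip":45},
    {"delta_pos":[-1,4,0],"angular":[0,0,0],"grip":45},
    {"delta_pos":[-1,4,0],"angular":[0,0,0],"grip":45}
  ]
}}

```text
t: 7.27
position: [0.6001, -0.0603, 0.0153]
orientation: [[-0.211, 0.97, 0.121], [0.84, 0.243, -0.485], [-0.5, -0.0, -0.866]]
ft_force: [-0.0, -0.0, -0.4]
opening: 0.0451
finger_force: 0.0
```

```bash
python3 - <<'E'
from p import *
here();look()
E
```

```text
t 7.27 rack [22.7 84.7 15.3] F rack [-0.03 -0.02 -0.43] M [0.14 0.14 0.04] a 30.0 op 0.045
tin n [ 0.004 -1.     0.013] tilt 179.3 460 1296 [[-0.018, 0.036, 0.005], [0.065, 0.076, 0.131]]
```

Request:
{"op": "move_arm", "data": {
  "commands": [
    {"delta_pos":[0.5,-2,0],"angular":[0,0,0],"grip":45},
    {"delta_pos":[1,-4,0],"angular":[0,0,0],"grip":45},
    {"delta_pos":[1.5,-6,0],"angular":[0,0,0],"grip":45},
    {"delta_pos":[2,-8,0],"angular":[0,0,0],"grip":45},
    {"delta_pos":[2.5,-10,0],"angular":[0,0,0],"grip":45},
    {"delta_pos":[3,-12,0],"angular":[0,0,0],"grip":45},
    {"delta_pos":[3.5,-14,0],"angular":[0,0,0],"grip":45},
    {"delta_pos":[4,-16,0],"angular":[0,0,0],"grip":45}
  ]
}}

```text
t: 8.03
position: [0.6042, -0.0767, 0.0153]
orientation: [[-0.211, 0.97, 0.121], [0.84, 0.243, -0.485], [-0.5, -0.0, -0.866]]
ft_force: [-0.4, 2.1, 0.2]
opening: 0.0449
finger_force: 0.9
```

```bash
python3 - <<'E'
from p import *
here();look()
E
```

```text
t 8.03 rack [22.6 67.8 15.3] F rack [0.15 2.16 0.2 ] M [ 0.3   0.2  -0.02] a 30.0 op 0.045
tin n [-0.001  1.     0.007] tilt 0.4 459 1225 [[-0.018, 0.023, 0.02], [0.063, 0.063, 0.13]]
```

Upright and sliding. Now in small steps to the stop.

Request:
{"op": "move_arm", "data": {
  "commands": [
    {"delta_pos":[0.25,-1,0],"grip":45},
    {"delta_pos":[0.5,-2,0],"grip":45},
    {"delta_pos":[0.75,-3,0],"grip":45},
    {"delta_pos":[1,-4,0],"grip":45}
  ]
}}

```text
validation failed for argument at $.co...
```

```bash
python3 -c "
from p import *
here()"
```

```text
t 8.13 rack [22.6 67.6 15.4] F rack [0.39 0.73 0.44] M [ 0.2   0.08 -0.01] a 30.0 op 0.045
```

Request:
{"op": "move_arm", "data": {
  "commands": [
    {"delta_pos":[0.25,-1,0],"angular":[0,0,0],"grip":45},
    {"delta_pos":[0.5,-2,0],"angular":[0,0,0],"grip":45},
    {"delta_pos":[0.75,-3,0],"angular":[0,0,0],"grip":45},
    {"delta_pos":[1,-4,0],"angular":[0,0,0],"grip":45}
  ]
}}

```text
t: 8.47
position: [0.6051, -0.0805, 0.0153]
orientation: [[-0.211, 0.97, 0.121], [0.84, 0.243, -0.485], [-0.5, -0.001, -0.866]]
ft_force: [-0.2, 1.1, 0.9]
opening: 0.0451
finger_force: 0.9
```

```bash
python3 -c "
from p import *
here()"
```

```text
t 8.47 rack [22.6 63.9 15.3] F rack [0.05 1.13 0.89] M [ 0.39  0.14 -0.02] a 30.0 op 0.045
```

Request:
{"op": "move_arm", "data": {
  "commands": [
    {"delta_pos":[0.2,-0.7,0],"angular":[0,0,0],"grip":45},
    {"delta_pos":[0.4,-1.4,0],"angular":[0,0,0],"grip":45}
  ]
}}

```text
t: 8.63
position: [0.6055, -0.082, 0.0153]
orientation: [[-0.211, 0.97, 0.121], [0.84, 0.243, -0.485], [-0.5, -0.0, -0.866]]
ft_force: [-1.1, 2.3, 0.8]
opening: 0.0453
finger_force: 0.9
```

Request:
{"op": "move_arm", "data": {
  "commands": [
    {"delta_pos":[0.2,-0.7,0],"angular":[0,0,0],"grip":45},
    {"delta_pos":[0.2,-0.7,0],"angular":[0,0,0],"grip":45}
  ]
}}

```text
t: 8.8
position: [0.6057, -0.0827, 0.0153]
orientation: [[-0.211, 0.97, 0.121], [0.84, 0.243, -0.485], [-0.5, -0.001, -0.866]]
ft_force: [0.2, 2.9, 0.2]
opening: 0.0451
finger_force: 1.1
```

```bash
python3 -c "
from p import *
here();look()"
```

```text
t 8.8 rack [22.6 61.7 15.3] F rack [0.92 2.77 0.16] M [ 0.51  0.17 -0.03] a 30.0 op 0.045
tin n [-0.002  1.     0.006] tilt 0.4 496 1282 [[-0.018, 0.017, 0.011], [0.064, 0.057, 0.131]]
```

Request:
{"op": "move_arm", "data": {
  "commands": [
    {"delta_pos":[0.2,-0.6,0],"angular":[0,0,0],"grip":45},
    {"delta_pos":[0.3,-1.2,0],"angular":[0,0,0],"grip":45}
  ]
}}

```text
t: 9.07
position: [0.6058, -0.0833, 0.0152]
orientation: [[-0.211, 0.97, 0.121], [0.84, 0.243, -0.484], [-0.499, -0.001, -0.866]]
ft_force: [-3.2, 8.3, 2.5]
opening: 0.0449
finger_force: 4.5
```

Request:
{"op": "move_arm", "data": {
  "commands": [
    {"delta_pos":[0.1,-0.5,0],"angular":[0,0,0],"grip":45},
    {"delta_pos":[0.1,-0.5,0],"angular":[0,0,0],"grip":45}
  ]
}}

```text
t: 9.23
position: [0.6058, -0.0833, 0.0152]
orientation: [[-0.211, 0.97, 0.121], [0.841, 0.243, -0.484], [-0.499, -0.0, -0.867]]
ft_force: [-2.4, 8.8, 2.0]
opening: 0.0447
finger_force: 4.6
```

Request:
{"op": "move_arm", "data": {
  "commands": [
    {"delta_pos":[0.1,-0.5,0],"angular":[0,0,0],"grip":45},
    {"delta_pos":[0.1,-0.5,0],"angular":[0,0,0],"grip":45}
  ]
}}

```text
t: 9.4
position: [0.6059, -0.0835, 0.0152]
orientation: [[-0.211, 0.97, 0.121], [0.841, 0.244, -0.484], [-0.499, -0.0, -0.867]]
ft_force: [-4.1, 11.5, 4.2]
opening: 0.0452
finger_force: 5.9
```

Request:
{"op": "move_arm", "data": {
  "commands": [
    {"delta_pos":[0,0,0],"angular":[0,0,0],"grip":45},
    {"delta_pos":[0,0,0],"angular":[0,0,0],"grip":45},
    {"delta_pos":[0,0,0],"angular":[0,0,0],"grip":45},
    {"delta_pos":[0,0,0],"angular":[0,0,0],"grip":45},
    {"delta_pos":[0,0,0],"angular":[0,0,0],"grip":45},
    {"delta_pos":[0,0,0],"angular":[0,0,0],"grip":45},
    {"delta_pos":[0,0,0],"angular":[0,0,0],"grip":45}
  ]
}}

```text
t: 9.98
position: [0.6059, -0.0835, 0.0152]
orientation: [[-0.211, 0.97, 0.121], [0.841, 0.244, -0.484], [-0.499, -0.0, -0.867]]
ft_force: [-4.1, 10.6, 3.1]
opening: 0.0448
finger_force: 5.8
```

```bash
python3 -c "
from p import *
here();look()"
```

```text
t 9.98 rack [22.6 60.8 15.2] F rack [-1.44 11.31  3.13] M [ 1.37  0.49 -0.01] a 29.9 op 0.045
tin n [-0.006  1.     0.006] tilt 0.4 495 1295 [[-0.018, 0.017, 0.008], [0.065, 0.057, 0.131]]
```

Pressed at about 11 N, upright and still. Now back straight out.

Request:
{"op": "move_arm", "data": {
  "commands": [
    {"delta_pos":[-0.2,1,0],"angular":[0,0,0],"grip":45},
    {"delta_pos":[-0.5,2,0],"angular":[0,0,0],"grip":45},
    {"delta_pos":[-1.2,5,0],"angular":[0,0,0],"grip":45},
    {"delta_pos":[-3.6,15,0],"angular":[0,0,0],"grip":45},
    {"delta_pos":[-8.5,34,5],"angular":[0,0,0],"grip":45},
    {"delta_pos":[-17,65,20],"angular":[0,0,0],"grip":45},
    {"delta_pos":[-25,95,40],"angular":[0,0,0],"grip":45},
    {"delta_pos":[-33,120,65],"angular":[0,0,0],"grip":45}
  ]
}}

```text
t: 10.75
position: [0.572, 0.0371, 0.08]
orientation: [[-0.212, 0.97, 0.119], [0.84, 0.243, -0.485], [-0.499, -0.003, -0.866]]
ft_force: [-0.4, 0.7, 0.6]
opening: 0.0452
finger_force: 0.0
```

```bash
python3 - <<'E'
from p import *
here();look()
c=optics.capture("side");cv2.imwrite("pics/s4.png",cv2.resize(c["color"][60:240,170:390,::-1],(660,540)))
W=cloud(c)
for n in("red_bottle","amber_jar"):
    r=optics.outline_of("side",n)
    if r:
        v=W[r[0]["region"]];print(n,np.nanmedian(v,0).round(4))
E
```

```text
t 10.75 rack [ 19.1 186.   80. ] F rack [-0.24  0.77  0.61] M [0.18 0.14 0.02] a 30.0 op 0.045
tin n [-0.003  1.     0.008] tilt 0.5 530 1320 [[-0.018, 0.016, 0.007], [0.064, 0.057, 0.13]]
amber_jar [ 0.6966 -0.0551  0.0322]
```

View pics/s4.png

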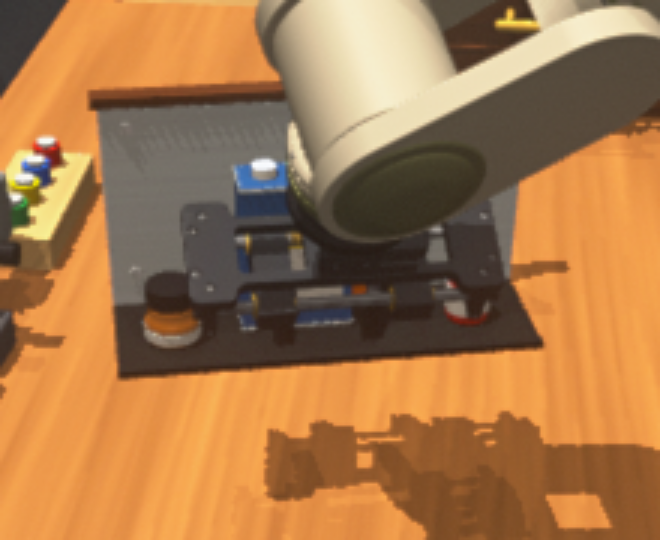

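The tin stands upright against the stop (cap at about col 263, row 168). The jar at (172, 310) and the bottle at (468, 300) are where they were, and the gripper is clear of everything.

```bash
python3 -c "
from rig import manip
print(manip.close_job())"
```

```text
the job is handed in; nothing more can be done
None
```

The tin stands upright and square against the orange stop, 37 mm out from the board; I pressed it there at about 11 N for over half a second, let go and handed the job in, but no verdict came back and I did not re-measure the bench items at the end.

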